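# Hang the parts tray on its keyhole stud

## Task

Pick up the small parts tray by its grip, slide the keyhole in its back plate over the head of the sprung stud on the upright board, and push the plate back flat against the board. Then pull the tray firmly down until it is fully home and locked, and let go, leaving it hanging. Keep it level, do not force it or drive the stud in to the bottom of its spring, and leave the other things on the bench where they are.

Things in the scene. Friction and masses are not known exactly. Their poses are not given: they have to be found in the camera images.
- tray: Loose grey sheet-metal hanging parts tray, 0.23 to 0.39 kg, standing upright on the bench. Origin: middle of its underside; z up, x from the open front to the back plate. Floor 70 mm (x) by 110 mm (y), 4 mm thick, lip 16 mm high. Back plate 4 mm thick, 110 mm wide, 112 mm high, its rear face at x=+35 mm.
- grip (a point): Where to take the tray: in its upright carrying grip, a slab 12 mm thick (y), tray x from -30 to +12 mm, top at tray z=85 mm. The point lies at tray x=-5, y=0, z=65 mm; take it from above, fingers closing along y. Axes as the tray's.
- keyhole (a point): Centre of the keyhole's entry hole on the back plate's rear face, tray (35, 0, 72) mm; axes as the tray's. The hole is an octagon 23 mm across. Above it runs a slot 11 mm wide, closed at tray z=94 mm. On the plate's front both slot sides carry ramps, rising from 0 at tray z=84 to 4.5 mm at z=96 and level to z=106: the stud head is dragged up them as the tray is pulled down.
- stand: Upright plywood board on a steel foot, fixed to the bench: 180 mm wide (y), 15 mm thick, top 190 mm above the bench. Origin: bench level, on the board's front face, middle of its width; x points into the board (away from the robot), y along it, z up. The foot is 8 mm high and reaches 12 mm in front of the face.
- stud_slot (a point): Centre of the vertical adjusting slot on the board's front face, 160 mm above the bench at stand y=0; axes as the stand's. The stud stands straight out of this slot toward stand -x, clamped up to 14 mm above or below this point: its true height is not measured and must be found by feel or by eye. It does not shift up or down in use.
- stud (a joint): How far the sprung stud is off its rest place, m: negative when pushed toward the board (to -0.005), positive when pulled out (to +0.005); 2.5 N per mm both ways. At rest: shank 8 mm thick, round head 18 mm across and 5 mm thick, its underside 6 mm and front 11 mm off the board. Locked it reads about +0.002; the pull down over the ramps takes 2 to 10 N beyond the weight.
- crown: The piece of the tray's back plate that closes the slot's top end, part of the tray (11 mm wide, 18 mm high). Origin: middle of its lower edge, tray (33, 0, 94) mm. The stud's shank comes up against it when the tray is fully home, 18 mm lower than with the head centred in the entry hole.
- paste_tin: Bystander: round tin 66 mm across, 26 mm high, origin under its centre.
- collet_nut: Bystander: steel nut 24 x 27 mm, 19 mm high, origin under its centre.
- stock_brass: Bystander: brass bar 16 x 70 x 16 mm, origin under its centre.

How it is judged:
On the way, in this order (a step that is already met when the one before it is completed fails the run):
1. the tray is lifted clear of the bench in the fingers (height (world z) of tray above 0.03 m and contact force between the fingers and tray above 1 N), for 0.2 s.
2. the stud head is through the entry hole: the back plate lies within 4 mm of the board with the keyhole round the stud (x of crown in the frame of stand above -0.006 m and y of crown in the frame of stand between -0.007 and 0.007 m and z of crown in the frame of stand between 0.145 and 0.202 m and value of joint stud above -0.002 m), for 0.1 s.
3. the tray is pulled down until the closed end of the slot bears on the stud and the head is up on its pads (contact force between crown and stand above 2 N and value of joint stud above 0.0012 m), for 0.1 s.
At the end, for the whole second after the job is handed in: The tray hangs at rest on the stud, let go, level within 0.1 rad, its back plate within 4 mm of the board at the slot's end, that end at stud height (145 to 183 mm over the bench), and the stud held pulled out by more than 1.2 mm (locked) (value of joint stud above 0.0012 m and x of crown in the frame of stand above -0.006 m and z of crown in the frame of stand between 0.145 and 0.183 m and angle between tray's own z axis and vertical below 0.1 rad and linear speed of tray below 0.02 m/s and contact force between tray and stand above 1 N); the robot touches nothing.
It fails at once if the tray is pulled down on the stud with more than 20 N at the slot's closed end (contact force between crown and stand above 20 N).
It fails at once if the tray is rammed into the stud or board (all contact forces between them, the lock's own spring clamping of about 10 N included, sum to more than 50 N) (contact force between tray and stand above 50 N).
It fails at once if the stud is driven in to the bottom of its spring (more than 4.5 mm) (value of joint stud below -0.0045 m).
It fails at once if the tray is dropped (over 0.6 m/s while out of the fingers) or tipped by more than 0.4 rad (angle between tray's own z axis and vertical above 0.4 rad or (linear speed of tray above 0.6 m/s and contact force between the fingers and tray below 0.1 N)).
It fails at once if a bystander is moved by more than 25 mm (distance of any of paste_tin, collet_nut, stock_brass from where it was at the start of the episode above 0.025 m).
It also fails if it takes over 72 s, if anything falls off the work surface, if the arm or the gripper's body presses on something with over 40 N, if the wrist force passes 120 N, or if a joint passes its speed limit or range.

## Robot

A 7-joint arm with a two-finger parallel gripper is mounted at the origin on a cart in front of the work surface, level with it; the furniture and walls round the work are solid. World frame = base frame: x ahead of the robot, y to its left, z up, the work surface at z = 0. Lengths are in m, angles in rad, forces in N, time in s.
With the tool pointing down it reaches from about 0.425 to 0.925 m from the base axis. Payload 6.8 kg.
Tool frame: the origin (TCP) lies at the very end of the fingers, on their centre line; the grasp point (between the pads) lies 19 mm behind it; z points along the fingers, y is the line along which they close (so a half turn about z gives the same grasp; the last joint's range is limited). The gripper opens to 85 mm and grips with 20 to 120 N. Pads are 22 mm wide; open, the fingers measure 114 mm over their backs; the gripper's body (76 mm by 85 mm) begins 54 mm behind the grasp point. The pads swing forward as they close: fully open they stand 13 mm farther back than shut.
Start: joints at [1.236, 0.477, 0.022, 1.555, -0.011, 1.109, -0.083], TCP at [0.152, -0.658, 0.231] pointing down, gripper open.
Joint ranges: [-2.96, 2.96], [-0.34, 2.1], [-1.41, 1.46], [0.24, 2.44], [-1.37, 4.51], [0.17, 1.92], [-2.96, 2.96]. Speed limits (rad/s): [2.39, 2.39, 3.14, 3.14, 3.14, 3.14, 3.14].

## Interface

Orientations are given as a unit quaternion [w, x, y, z].
In Python, from station import bot gives the robot as it stands. The module is installed in compiled form; this text tells all that it offers.
- The arm moves only by the shell command python3 -m jog 'ROWS' [OPENING] [FORCE]. ROWS is JSON, a list of rows, each a list of 4 numbers: the shift along the tool's x, y, z in cm, then the turn about the tool's z in rad. In form: [[x, y, z, spin], ...]. A call has 1 to 20 rows; each row is the pose to reach, as a shift and turn from the pose commanded when the call began, along the tool's axes at that moment; what a row does not reach only later rows make up. A row lasts 1/12 s, in which the tool goes at most 41.7 mm and 7.16 degrees, less where a joint would pass 70% of its speed; a pose out of reach is approached as far as the arm can. A call with a gripper value outside its range is refused whole. OPENING is the closure, from -1 (fully open) to 1 (shut), set as the call begins (- or left out, the last holds). The fingers move at their own pace and stop on an object; FORCE is the grip in N (left out, the last holds). Time passes only in rows, so rows that repeat a pose let the fingers close. It gives the time, the measured TCP pose, the force, the opening and the grip force at its end, in the units of the state.
- bot.get_obs(): the state, without advancing time (a new reading comes with each control period).
- bot.read_camera(name): name is "scene" or "top" or "wrist"; returns a dict with "pixels" (384x512x3 uint8, red, green, blue), "depth" (384x512 float32, m along the optical axis (not along the pixel's ray), 0 where there is no reading), "fovy" (degrees; the focal length in pixels is half the picture's height over the tangent of half this angle, whatever the lens; pixels are square), "cx", "cy" (the principal point, pixels), "pose" (4x4, takes a point from camera to world coordinates). Camera axes: x right, y down, z forward; pixel columns grow to the right and rows downward; lengths in m; the calibration is good to about 2 mm. A picture is of the moment at which its call begins.
- bot.hand_in(): hands the job in; it is judged then, once.
The state is a dict: "t": time; "q": joint angles; "joint_vel": joint speeds; "joint_torque": joint torques, N m; "eef_pos": TCP position; "tool_rot": TCP orientation; "contact_force": force on the tool from outside, world axes, zero at the start; "torque": the same for the moment, N m; "gripper_width": opening from 0.0 (shut) to 1.0 (fully open); "grasp_force": force on a finger pad.
Only numpy, scipy, OpenCV 4.12 (cv2) and the standard library are available. Lean on these libraries where they do the work, as an engineer would, in place of code of your own. Each camera call takes 0.05 s, during which the arm holds its last target. There are 200 camera calls.

## Working session

There is one attempt and no reset: what is moved stays moved. The work goes in short steps, Python scripts to look and compute and a shell command to move; the robot and the scene stay as the last step left them, time stands still between calls to the robot, and variables do not carry over. Pictures are saved under pics/ and viewed, at most 10 in all, crops included, and the job is handed in when it is done.

```bash
mkdir -p pics; cat > h.py <<'E'
import numpy as np, cv2
from station import bot
def cam(n):
    c=bot.read_camera(n); h=c["pixels"].shape[0]
    c["f"]=h/2/np.tan(np.radians(c["fovy"])/2); return c
def pts(c):
    d=c["depth"]; v,u=np.mgrid[:d.shape[0],:d.shape[1]]
    P=np.stack([(u-c["cx"])/c["f"]*d,(v-c["cy"])/c["f"]*d,d,np.ones_like(d)],-1)@c["pose"].T
    P=P[...,:3]; P[d==0]=np.nan; return P
def save(c,n): cv2.imwrite("pics/"+n+".png",c["pixels"][...,::-1])
E
python3 - <<'E'
from h import *
o=bot.get_obs(); print({k:np.round(v,3).tolist() for k,v in o.items()})
a=cam("scene");b=cam("top");w=cam("wrist")
cv2.imwrite("pics/a.png",cv2.resize(np.vstack([np.hstack([a["pixels"],b["pixels"]])]),(800,300),interpolation=cv2.INTER_AREA)[...,::-1])
save(b,"top");save(a,"scene")
for c in(a,b,w): print(np.round(c["pose"],3).tolist(),c["f"],c["cx"],c["cy"])
E
```

```text
{'t': 0.0, 'q': [1.236, 0.478, 0.022, 1.556, -0.011, 1.109, -0.083], 'joint_vel': [0.0, -0.0, -0.002, -0.001, 0.001, 0.0, -0.0], 'joint_torque': [-0.001, -59.645, 1.608, -28.12, 0.013, 0.009, -0.0], 'eef_pos': [0.152, -0.657, 0.23], 'tool_rot': [-0.001, 0.994, 0.113, -0.0], 'contact_force': [0.11, 0.219, 0.179], 'torque': [0.01, -0.015, 0.001], 'grasp_force': 0.0, 'gripper_width': 1.003}
[[-0.85, -0.251, 0.462, 0.089], [-0.526, 0.422, -0.738, 0.618], [-0.01, -0.871, -0.491, 0.553], [0.0, 0.0, 0.0, 1.0]] 473.58868686444345 255.39089402011498 193.52092257264061
[[0.077, -0.976, 0.204, 0.325], [-0.997, -0.076, 0.013, -0.049], [0.003, -0.204, -0.979, 1.004], [0.0, 0.0, 0.0, 1.0]] 479.53185933232066 263.6544069994165 183.90730164373986
[[0.225, -0.926, -0.303, 0.229], [-0.974, -0.215, -0.068, -0.639], [-0.002, 0.31, -0.951, 0.373], [0.0, 0.0, 0.0, 1.0]] 310.3242444532723 259.5383101181917 196.5491328100202
```

View pics/top.png

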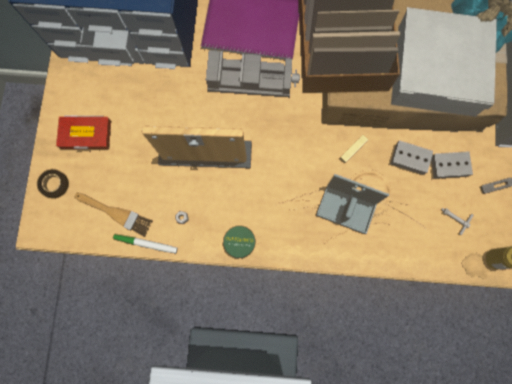

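View pics/scene.png

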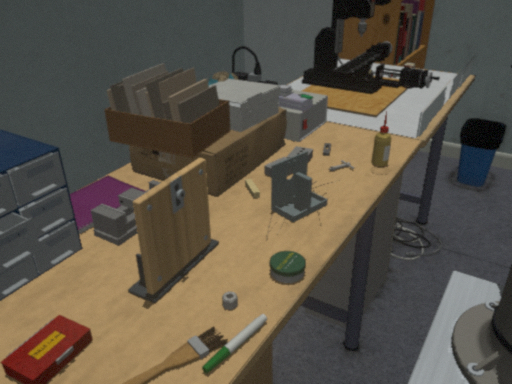

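The top view shows the tray at about (351,204), turned about 20°, with its back plate away from the robot. The stand is at (200,148), the tin at (239,241), the nut at (181,217) and the brass bar at (353,149). In the scene view the stud is at about (179,197) and the tray at (297,185).

```bash
python3 - <<'E'
from h import *
b=cam("top");a=cam("scene")
def rect(P,m,zlo,zhi,t):
    q=P[m&(P[...,2]>zlo)&(P[...,2]<zhi)]
    q=q[~np.isnan(q[:,0])]
    if len(q)<5: print(t,"few",len(q));return
    r=cv2.minAreaRect((q[:,:2]*1000).astype(np.float32))
    print(t,len(q),"ctr",np.round(r[0],1),"size",np.round(r[1],1),"ang",round(r[2],2),"z",np.round(np.nanpercentile(q[:,2],[5,50,95])*1000,1))
for c,bt,bs,n in((b,(312,170,395,240),(135,115,260,175),"top"),(a,(262,140,335,225),(120,155,225,305),"scene")):
    P=pts(c); m=np.zeros(P.shape[:2],bool); m[bt[1]:bt[3],bt[0]:bt[2]]=1
    for lo,hi in((-.01,.003),(.002,.02),(.05,.08),(.08,.09),(.095,.108),(.106,.12)): rect(P,m,lo,hi,f"{n} tray {lo}-{hi}")
    m[:]=0; m[bs[1]:bs[3],bs[0]:bs[2]]=1
    for lo,hi in((.004,.013),(.03,.14),(.14,.18),(.186,.2)): rect(P,m,lo,hi,f"{n} stand {lo}-{hi}")
# stand face plane fit (scene) and stud points
P=pts(a); m=np.zeros(P.shape[:2],bool); m[190:280,145:212]=1
q=P[m]; q=q[(q[:,2]>.03)&(q[:,2]<.18)]
for _ in range(4):
    ce=q.mean(0); n=np.linalg.svd(q-ce,full_matrices=False)[2][2]; n*=-np.sign(n[0])
    q=q[abs((q-ce)@n)<.004]
print("face n",n,"c",ce,len(q), "x at y=ce",ce)
d=(P-ce)@n
s=(d>.006)&(d<.03)&(P[...,2]>.12); s[:155]=0;s[225:]=0;s[:,:130]=0;s[:,222:]=0
print("stud pts",s.sum(),np.nanmedian(P[s],0),np.nanmin(P[s],0),np.nanmax(P[s],0)); print(np.argwhere(s).min(0),np.argwhere(s).max(0))
cv2.imwrite("pics/c1.png",np.vstack([cv2.resize(a["pixels"][150:250,130:230],(560,560),interpolation=3)])[...,::-1])
E
```

```text
top tray -0.01-0.003 2830 ctr [ 505.8 -229.2] size [149.1 180.3] ang 4.43 z [-1.9  1.   2.8]
top tray 0.002-0.02 2602 ctr [ 505.  -228.5] size [148.3 178.6] ang 4.33 z [ 2.2  4.4 16.4]
top tray 0.05-0.08 254 ctr [ 495.5 -212.1] size [110.2  64.8] ang 72.33 z [52.3 63.7 79.2]
top tray 0.08-0.09 186 ctr [ 495.4 -209.6] size [106.6  63.3] ang 71.5 z [81.4 86.  88.8]
top tray 0.095-0.108 108 ctr [ 521.2 -220.1] size [109.7   6.3] ang 72.85 z [ 95.7 102.4 107.3]
top tray 0.106-0.12 188 ctr [ 522.8 -220.4] size [109.4   9.3] ang 73.75 z [106.8 112.2 115.9]
top stand 0.004-0.013 847 ctr [608.1 116.6] size [133. 270.] ang 3.61 z [ 4.3  8.2 11.6]
top stand 0.03-0.14 1325 ctr [573.9  95.5] size [ 13.4 179.7] ang 5.76 z [ 36.2  87.9 134.4]
top stand 0.14-0.18 653 ctr [571.   95.2] size [ 17.4 179.4] ang 5.44 z [141.8 162.9 177.9]
top stand 0.186-0.2 845 ctr [581.   96.5] size [ 16.5 178.6] ang 2.65 z [187.5 190.6 192.9]
scene tray -0.01-0.003 3075 ctr [ 573.9 -354. ] size [191.8 485.7] ang 23.51 z [-2.4 -0.6  1.8]
scene tray 0.002-0.02 1191 ctr [ 564.9 -344.4] size [188.7 432.1] ang 27.7 z [ 2.
[... 353 characters left out ...]
  11.2] ang 75.3 z [106.5 109.6 112.2]
scene stand 0.004-0.013 1309 ctr [719.2 -52.3] size [241.  661.9] ang 45.72 z [ 4.9  7.7 12. ]
scene stand 0.03-0.14 5967 ctr [699.9 -31.2] size [232.9 503.8] ang 39.67 z [ 34.   71.4 132. ]
scene stand 0.14-0.18 1582 ctr [570.5  98.6] size [179.5  21.2] ang 88.44 z [142.1 161.2 178.1]
scene stand 0.186-0.2 533 ctr [579.2  98. ] size [ 17.3 180.6] ang 2.66 z [186.6 189.  190.2]
face n [-9.98988700e-01 -4.49599202e-02 -4.27651144e-04] c [0.57237883 0.11114486 0.09976078] 4271 x at y=ce [0.57237883 0.11114486 0.09976078]
stud pts 68 [0.56214956 0.09857162 0.16395762] [0.55990816 0.08832655 0.15253659] [0.56664603 0.10640732 0.17151019]
[189 177] [199 184]
```

View pics/c1.png

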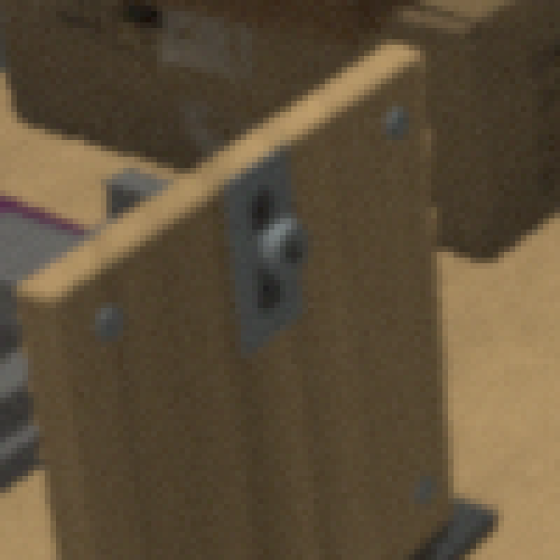

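The crop shows the stud head on its slotted plate at about scene pixel (180,193). The depth there puts it near z = 0.163. I'll cross-check it in two views and work out the approach.

```bash
cat >> h.py <<'E'
def ray(c,u,v):
    r=c["pose"][:3,:3]@np.array([(u-c["cx"])/c["f"],(v-c["cy"])/c["f"],1]); return c["pose"][:3,3],r/np.linalg.norm(r)
def tri(R):
    A=0;b=0
    for o,d in R: M=np.eye(3)-np.outer(d,d);A=A+M;b=b+M@o
    p=np.linalg.solve(A,b); return p,[np.linalg.norm((np.eye(3)-np.outer(d,d))@(p-o)) for o,d in R]
def yaw():
    from scipy.spatial.transform import Rotation as R
    q=bot.get_obs()["tool_rot"]; M=R.from_quat([q[1],q[2],q[3],q[0]]).as_matrix(); return np.arctan2(M[1,0],M[0,0]),M
def go(xyz,yw):
    y,M=yaw(); p=bot.get_obs()["eef_pos"]
    print("row cm",np.round(M.T@(np.array(xyz)-p)*100,2),"spin",round(y-yw,3),"tilt",np.round(M[:,2],4))
E
python3 - <<'E'
from h import *
a=cam("scene");b=cam("top")
n=np.array([-.99899,-.04496,0]);c0=np.array([.57238,.11114,.1])
res=[]
for c,bx in((a,(170,183,192,206)),(b,(180,125,215,160))):
    P=pts(c); d=(P-c0)@n; m=np.zeros(d.shape,bool);m[bx[1]:bx[3],bx[0]:bx[2]]=1
    s=m&(d>.0075)&(d<.02)&(P[...,2]>.14)&(P[...,2]<.185)
    v,u=np.nonzero(s); print(s.sum(),u.min(),u.max(),v.min(),v.max(),np.nanmedian(P[s],0),"d",np.median(d[s]),np.nanmin(P[s],0),np.nanmax(P[s],0))
    g=cv2.cvtColor(c["pixels"],cv2.COLOR_RGB2GRAY)
    hsv=cv2.cvtColor(c["pixels"],cv2.COLOR_RGB2HSV)
    sub=(slice(bx[1],bx[3]),slice(bx[0],bx[2]))
    print(g[sub][::1,::1] if c is a else g[136:152,185:205])
go([.486,-.2087,.20],-.297); go([.4832,-.2078,.05],-.297)
E
```

```text
63 178 184 189 199 [0.56215638 0.09835353 0.16334165] d 0.010857962171884075 [0.56037334 0.08776465 0.15369864] [0.56537621 0.10663339 0.17144849]
[[ 79  68  65  66  65  63  59  56  58  65  65  67  68  69  69  70  74  70
   69  69  68  70]
 [ 69  67  65  64  65  59  54  46  53  60  65  66  65  69  67  73  71  72
   72  71  70  71]
 [ 71  67  68  65  61  55  42  34  50  58  63  66  65  68  71  71  68  73
   75  72  68  68]
 [ 65  67  66  64  59  40  35  31  49  64  65  60  66  67  71  73  69  75
   74  72  69  72]
 [ 65  64  66  63  52  38  32  37  42  59  61  67  67  68  69  70  70  69
   71  70  72  68]
 [ 63  65  65  63  57  40  37  31  50  66  73  75  74  71  71  71  72  70
   75  71  71  67]
 [ 68  63  70  63  53  43  41  47  63  85 101 104  88  75  70  69  67  74
   71  70  69  68]
 [ 60  66  61  65  60  48  45  64  96 121 126 113  86  71  70  71  70  71
   73  69  69  71]
 [ 63  67  66  65  62  56  70  91 118 128 116  91  69  69  63  68  70  73
   73  72  71  67]
 [ 61  63  65  64  62  68  83 111 121 121  96  72  60  65  63  65  71  71
   73  75  69  68]
 [ 63  63  66  65  68  
[... 2137 characters left out ...]
90  94  99 100  95  88  86  84  83
   84  84]
 [ 85  84  82  81  82  82  80  76  76  75  81  85  88  90  89  87  86  84
   83  85]
 [ 87  84  82  82  83  82  81  81  80  83  84  85  86  87  88  89  87  87
   85  86]
 [ 84  84  83  84  81  82  82  80  81  84  82  84  87  88  86  89  88  87
   87  86]
 [ 85  86  85  81  83  81  82  82  81  82  84  83  86  85  88  89  90  89
   87  88]
 [ 87  85  83  82  82  80  82  80  82  79  82  85  85  88  86  89  88  89
   86  88]
 [ 83  84  87  84  83  83  80  81  80  81  82  81  86  83  86  89  89  89
   90  88]]
row cm [ 42.66 -36.23   3.12] spin 0.524 tilt [-1.e-04  4.e-04 -1.e+00]
row cm [ 42.41 -36.37  18.12] spin 0.524 tilt [-1.e-04  4.e-04 -1.e+00]
```

```bash
python3 -m jog '[[10,-8.5,0,0.1],[20,-17,1,0.2],[30,-25.5,2,0.35],[42.5,-36.3,3,0.52],[42.5,-36.3,3,0.52],[42.5,-36.3,3,0.52],[42.5,-36.3,3,0.52],[42.5,-36.3,3,0.52],[42.5,-36.3,3,0.52],[42.5,-36.3,3,0.52],[42.5,-36.3,3,0.52],[42.5,-36.3,3,0.52],[42.5,-36.3,3,0.52],[42.5,-36.3,3,0.52],[42.5,-36.3,3,0.52],[42.5,-36.3,3,0.52],[42.5,-36.3,3,0.52],[42.5,-36.3,3,0.52]]' -1 60
python3 - <<'E'
from h import *
w=cam("wrist");save(w,"w1")
P=pts(w)
for lo,hi in((.08,.09),(.1,.12)):
    q=P[(P[...,2]>lo)&(P[...,2]<hi)]; r=cv2.minAreaRect((q[:,:2]*1000).astype(np.float32)); print(len(q),r,np.percentile(q[:,2],[5,50,95]))
go([.4832,-.2078,.05],-.297)
E
```

```text
t: 1.85
eef_pos: [0.4834, -0.2101, 0.2013]
tool_rot: [0.0, 0.989, -0.147, -0.0]
contact_force: [-0.2, -1.3, 0.7]
gripper_width: 1.0
grasp_force: 0.0
816 ((496.99591064453125, -212.04483032226562), (109.16254425048828, 64.17208862304688), 73.2389907836914) [0.08186953 0.08454702 0.08888381]
1182 ((523.6029663085938, -219.94691467285156), (109.962158203125, 8.899378776550293), 73.11351013183594) [0.10120322 0.11140625 0.11271663]
row cm [-0.08 -0.22 15.14] spin 0.001 tilt [-2.e-04 -5.e-04 -1.e+00]
```

View pics/w1.png

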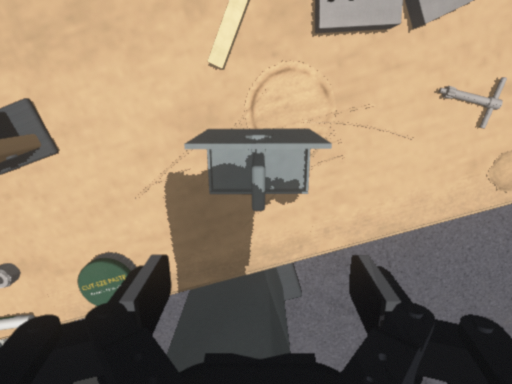

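The wrist view shows the plate edge at (258,137) and the grip slab at (258,180), squarely aligned with the tool. This agrees with the top view to within 1–2 mm. I'll descend and close.

```bash
python3 -m jog '[[0,-0.2,3,0],[0,-0.2,6,0],[0,-0.2,9,0],[0,-0.2,11,0],[0,-0.2,13,0],[0,-0.2,14.5,0],[0,-0.2,15.1,0],[0,-0.2,15.1,0],[0,-0.2,15.1,0],[0,-0.2,15.1,0]]' -1 60 && python3 -m jog '[[0,0,0,0],[0,0,0,0],[0,0,0,0],[0,0,0,0],[0,0,0,0],[0,0,0,0],[0,0,0,0],[0,0,0,0],[0,0,0,0],[0,0,0,0],[0,0,0,0],[0,0,0,0]]' 1 70
```

```text
t: 2.73
eef_pos: [0.4855, -0.2072, 0.0514]
tool_rot: [0.0, 0.989, -0.146, 0.001]
contact_force: [0.9, 0.1, 0.5]
gripper_width: 0.999
grasp_force: 0.0
t: 3.73
eef_pos: [0.485, -0.2068, 0.0506]
tool_rot: [0.0, 0.989, -0.146, 0.0]
contact_force: [-1.0, -0.2, 4.8]
gripper_width: 0.13
grasp_force: 69.1
```

```bash
python3 -m jog '[[0,0,-0.7,0],[0,0,-1.6,0],[0,0,-3,0],[0,0,-4.5,0],[0,0,-6,0],[0,0,-7.5,0],[0,0,-9.1,0],[0,0,-9.1,0],[0,0,-9.1,0],[0,0,-9.1,0]]'
python3 -c "
from h import *
go([.481,.0924,.1416],.045)"
```

```text
t: 4.57
eef_pos: [0.4842, -0.2063, 0.1406]
tool_rot: [-0.0, 0.989, -0.146, -0.001]
contact_force: [-0.8, 0.0, -2.6]
gripper_width: 0.125
grasp_force: 68.2
row cm [ -8.94 -28.5   -0.08] spin -0.338 tilt [-1.e-03  4.e-04 -1.e+00]
```

```bash
python3 -m jog '[[-0.8,-2,-0.1,-0.03],[-2,-5,-0.1,-0.06],[-3,-8,-0.1,-0.1],[-4,-11,-0.1,-0.14],[-5,-14,-0.1,-0.18],[-6,-17,-0.1,-0.22],[-7,-20,-0.1,-0.26],[-8,-23,-0.1,-0.3],[-8.5,-26,-0.1,-0.33],[-8.9,-28.5,-0.1,-0.338],[-8.9,-28.5,-0.1,-0.338],[-8.9,-28.5,-0.1,-0.338],[-8.9,-28.5,-0.1,-0.338],[-8.9,-28.5,-0.1,-0.338],[-8.9,-28.5,-0.1,-0.338]]'
python3 - <<'E'
from h import *
print(bot.get_obs()["eef_pos"],yaw()[0])
a=cam("scene");b=cam("top");w=cam("wrist")
A=cv2.resize(a["pixels"][100:260,110:323],(800,600),interpolation=3)
cv2.imwrite("pics/s2.png",A[...,::-1])
for c,n in((b,"top"),(w,"wrist"),(a,"scene")):
    P=pts(c)
    # plate top: z ~ .203, board top ~.19
    m=(abs(P[...,0]-.518)<.03)&(abs(P[...,1]-.095)<.08)
    q=P[m&(P[...,2]>.193)&(P[...,2]<.215)]
    if len(q)>10: r=cv2.minAreaRect((q[:,:2]*1000).astype(np.float32));print(n,"plate",len(q),np.round(r[0],1),np.round(r[1],1),round(r[2],2),np.percentile(q[:,2],[5,50,95]))
    m=(abs(P[...,0]-.582)<.03)&(abs(P[...,1]-.095)<.12)&(P[...,2]>.183)&(P[...,2]<.197); q=P[m]
    if len(q)>10: r=cv2.minAreaRect((q[:,:2]*1000).astype(np.float32));print(n,"board",len(q),np.round(r[0],1),np.round(r[1],1),round(r[2],2),np.percentile(q[:,2],[5,50,95]))
E
```

```text
t: 5.82
eef_pos: [0.4817, 0.0906, 0.1419]
tool_rot: [0.0, 1.0, 0.021, -0.0]
contact_force: [-0.7, -0.3, -2.2]
gripper_width: 0.128
grasp_force: 68.6
[0.48173331 0.0906076  0.14186695] 0.042713299607980475
top plate 77 [525.8  54.3] [ 4.5 32.6] 2.24 [0.1936806 0.2029512 0.2064592]
top board 415 [583.1  49.4] [15.9 84.2] 2.98 [0.18565153 0.1903685  0.19303852]
wrist plate 19516 [507.9  93.1] [ 41.8 111.5] 1.51 [0.1942246  0.20293697 0.21354889]
wrist board 25466 [579.9  97.4] [ 12.4 150.9] 2.49 [0.18694516 0.18955879 0.19077691]
scene plate 126 [506.6 124.4] [48.2 36.8] 89.75 [0.19398156 0.19957953 0.21069059]
scene board 633 [579.1  98.9] [ 17.2 178.1] 2.86 [0.18374507 0.18876015 0.19011152]
```

View pics/s2.png

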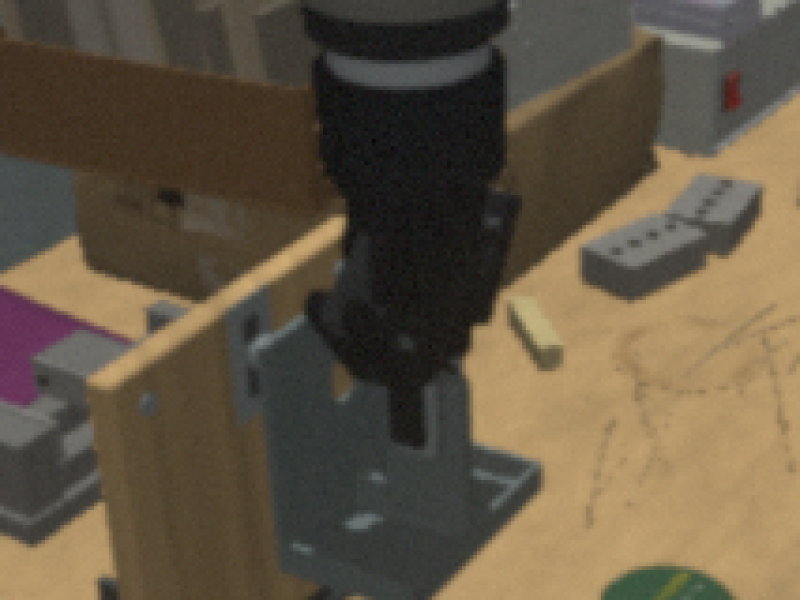

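The scene view shows the tray level in front of the stud, whose head is just visible at crop (260,345) beside the plate edge. Next I'll check lateral alignment with the wrist camera, which looks down into the gap.

```bash
python3 - <<'E'
from h import *
w=cam("wrist");save(w,"w2");P=pts(w)
q=P[(P[...,0]>.512)&(P[...,0]<.54)&(P[...,2]>.198)&(P[...,2]<.208)]
r=cv2.minAreaRect((q[:,:2]*1000).astype(np.float32));print("plate",len(q),r,np.percentile(q[:,2],[5,50,95]))
y=np.linspace(.045,.145,11)
print("plate z along y",[round(float(np.nanmedian(q[abs(q[:,1]-t)<.006][:,2]))*1000,1) for t in y])
s=(P[...,0]>.553)&(P[...,0]<.568)&(P[...,2]>.14)&(P[...,2]<.18); v,u=np.nonzero(s); print(len(u))
if len(u): print(u.min(),u.max(),v.min(),v.max(),np.nanpercentile(P[s],[2,50,98],axis=0))
E
```

```text
plate 7641 ((523.7877807617188, 93.90220642089844), (8.843303680419922, 111.55816650390625), 2.415039300918579) [0.1988238  0.20310206 0.20421916]
plate z along y [203.0, 203.1, 203.1, 203.1, 203.1, 203.2, 203.1, 203.1, 203.1, 203.1, 203.1]
680
233 281 75 90 [[0.56338014 0.08818224 0.16332145]
 [0.56569714 0.09681661 0.16978422]
 [0.56786426 0.10501315 0.17189591]]
```

View pics/w2.png

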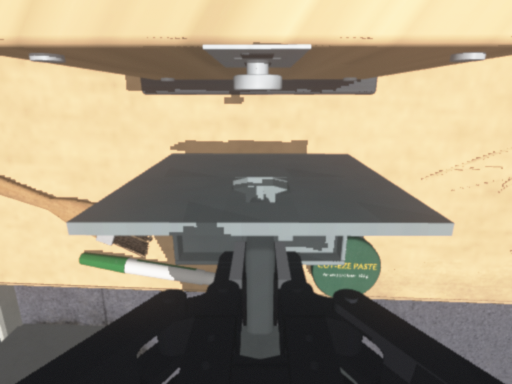

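The wrist view shows the stud head at (258,80), with the plate top edge spanning columns 74–452 (centre 263). In this one frame the hole is about 1 mm too far right, and its height matches (stud 162.9 mm, hole 163.1 mm). I'll shift 1 mm left and advance 30 mm.

```bash
python3 -m jog '[[0.3,-0.1,0,0],[0.8,-0.1,0,0],[1.3,-0.1,0,0],[1.8,-0.1,0,0],[2.3,-0.1,0,0],[2.7,-0.1,0,0],[3,-0.1,0,0],[3,-0.1,0,0],[3,-0.1,0,0],[3,-0.1,0,0]]'
cat > m.py <<'E'
from h import *
import sys
w=cam("wrist");save(w,sys.argv[1]);P=pts(w);o=bot.get_obs();x0=o["eef_pos"][0]
q=P[(P[...,0]>x0+.03)&(P[...,0]<x0+.055)&(P[...,2]>.19+float(sys.argv[2]))&(P[...,2]<.212+float(sys.argv[2]))]
zt=np.median(q[:,2]); q=q[abs(q[:,2]-zt)<.003]
r=cv2.minAreaRect((q[:,:2]*1000).astype(np.float32));print("plate top z",zt,np.round(r[0],1),np.round(r[1],1),round(r[2],2))
b=P[(P[...,0]>.55)&(P[...,0]<.6)&(P[...,2]>.187)&(P[...,2]<.192)&(abs(P[...,1]-.0967)<.06)]
print("board top front x",np.percentile(b[:,0],[1,99]))
f=P[(P[...,0]>.55)&(P[...,0]<.59)&(P[...,2]>.175)&(P[...,2]<.185)&(abs(P[...,1]-.0967)<.03)]
print("face x near slot",len(f),np.median(f,0) if len(f) else 0)
mp=(abs(P[...,2]-zt)<.003)&(P[...,0]>x0+.03)&(P[...,0]<x0+.055); v,u=np.nonzero(mp); print("plate cols",u.min(),u.max())
print(o["eef_pos"],yaw()[0],o["contact_force"])
E
python3 m.py w3 0
```

```text
t: 6.85
eef_pos: [0.5117, 0.0943, 0.1422]
tool_rot: [0.0, 1.0, 0.022, -0.0]
contact_force: [-0.1, 0.3, -3.2]
gripper_width: 0.129
grasp_force: 68.6
plate top z 0.20221090657454222 [555.3  97.2] [  5.2 111.1] 2.45
board top front x [0.55534041 0.59092536]
face x near slot 1355 [0.55737011 0.102574   0.18044406]
plate cols 66 454
[0.51165902 0.09430782 0.1422291 ] 0.044811760859819826 [ 0.40713793  0.39967459 -2.54660074]
```

View pics/w3.png

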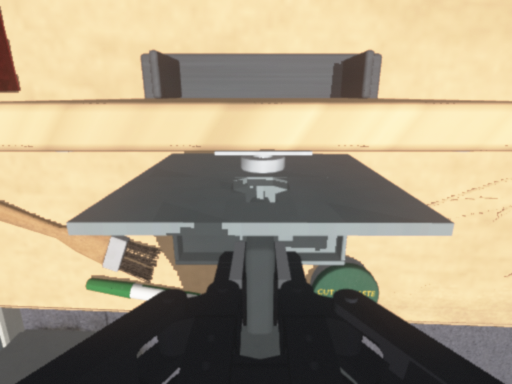

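The head is at columns 241–285 (centre 263) and the plate at 66–454 (centre about 261). Scaled to distance, the tray is about 0.8 mm too far left. I'll shift right 0.8 mm and advance 7 mm while watching the force.

```bash
python3 -m jog '[[0,0.08,0,0],[0.1,0.08,0,0],[0.3,0.08,0,0],[0.5,0.08,0,0],[0.7,0.08,0,0],[0.7,0.08,0,0],[0.7,0.08,0,0],[0.7,0.08,0,0],[0.7,0.08,0,0]]'; python3 m.py w4 0
```

```text
t: 7.65
eef_pos: [0.5189, 0.0939, 0.1422]
tool_rot: [0.0, 1.0, 0.022, -0.0]
contact_force: [0.5, 0.3, -3.0]
gripper_width: 0.13
grasp_force: 68.6
plate top z 0.20224849764413474 [562.4  96.6] [  5.3 111.6] 2.51
board top front x [0.56251501 0.59101962]
face x near slot 1551 [0.56478569 0.10340373 0.18058328]
plate cols 66 454
[0.5188936  0.09388015 0.14226503] 0.044867048691672316 [-0.6278041   0.3424528  -2.23099372]
```

```bash
python3 -m jog '[[0.1,0,0,0],[0.2,0,0,0],[0.3,0,0,0],[0.3,0,0,0],[0.3,0,0,0],[0.3,0,0,0]]'; python3 -m jog '[[0.1,0,0,0],[0.2,0,0,0],[0.2,0,0,0],[0.2,0,0,0],[0.2,0,0,0]]'
```

```text
t: 8.2
eef_pos: [0.5219, 0.094, 0.1423]
tool_rot: [0.0, 1.0, 0.022, -0.0]
contact_force: [-0.1, -0.6, -2.5]
gripper_width: 0.128
grasp_force: 68.6
t: 8.62
eef_pos: [0.524, 0.0941, 0.1423]
tool_rot: [0.0, 1.0, 0.022, -0.0]
contact_force: [-0.4, -0.5, -2.7]
gripper_width: 0.131
grasp_force: 68.6
```

```bash
python3 -m jog '[[0.1,0,0,0],[0.2,0,0,0],[0.2,0,0,0],[0.2,0,0,0],[0.2,0,0,0]]'; python3 -m jog '[[0.1,0,0,0],[0.15,0,0,0],[0.15,0,0,0],[0.15,0,0,0],[0.15,0,0,0]]'; python3 m.py w5 0
```

```text
t: 9.03
eef_pos: [0.526, 0.0942, 0.1423]
tool_rot: [0.0, 1.0, 0.022, -0.0]
contact_force: [-0.9, 0.3, -2.6]
gripper_width: 0.13
grasp_force: 68.6
t: 9.45
eef_pos: [0.5275, 0.0942, 0.1423]
tool_rot: [0.0, 1.0, 0.022, 0.0]
contact_force: [1.0, 0.4, -2.9]
gripper_width: 0.133
grasp_force: 68.6
plate top z 0.19912865883735084 [568.8  96.9] [  9.7 111.3] 2.72
board top front x [0.57109831 0.59116454]
face x near slot 774 [0.5887813  0.10683883 0.18213929]
plate cols 67 451
[0.52745305 0.09422906 0.14228043] 0.044801900708134196 [-0.73553336  0.39169131 -3.3347306 ]
```

View pics/w5.png

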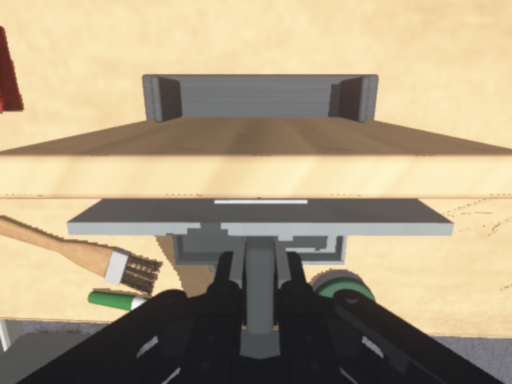

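The view now has the plate nearly against the board and the stud hidden inside the hole, with no contact force yet. I'll go on in 1 mm steps.

```bash
for i in 1 2; do python3 -m jog '[[0.05,0,0,0],[0.1,0,0,0],[0.1,0,0,0],[0.1,0,0,0],[0.1,0,0,0]]' | grep -E 'eef|contact'; done
```

```text
eef_pos: [0.5285, 0.0943, 0.1423]
contact_force: [-0.2, 0.3, -2.5]
eef_pos: [0.5292, 0.0943, 0.1422]
contact_force: [-2.7, -0.1, -2.1]
```

```bash
python3 -m jog '[[0.05,0,0,0],[0.05,0,0,0],[0.05,0,0,0],[0.05,0,0,0],[0.05,0,0,0]]' | grep -E 'eef|contact'
```

```text
eef_pos: [0.5292, 0.0942, 0.1421]
contact_force: [-5.3, -0.9, -0.0]
```

The contact is stiff at the depth expected for the board, so the plate is flat and the head is through. I'll ease off slightly and pull down in steps.

```bash
python3 -m jog '[[-0.05,0,0,0],[-0.05,0,0.1,0],[-0.05,0,0.2,0],[-0.05,0,0.3,0],[-0.05,0,0.4,0],[-0.05,0,0.5,0],[-0.05,0,0.5,0],[-0.05,0,0.5,0]]' | grep -E 'eef|contact|tool'; python3 -m jog '[[0,0,0.1,0],[0,0,0.2,0],[0,0,0.3,0],[0,0,0.4,0],[0,0,0.4,0],[0,0,0.4,0]]' | grep -E 'eef|contact|tool'
```

```text
eef_pos: [0.5292, 0.0945, 0.137]
tool_rot: [-0.0, 1.0, 0.023, -0.0]
contact_force: [-4.2, 0.3, -2.7]
eef_pos: [0.5292, 0.0944, 0.1331]
tool_rot: [0.0, 1.0, 0.022, -0.0]
contact_force: [-6.0, -0.1, -1.2]
```

```bash
for i in 1 2; do python3 -m jog '[[0,0,0.1,0],[0,0,0.2,0],[0,0,0.3,0],[0,0,0.3,0],[0,0,0.3,0]]' | grep -E 'eef|contact|tool'; done
```

```text
eef_pos: [0.5292, 0.0943, 0.1302]
tool_rot: [0.0, 1.0, 0.022, -0.0]
contact_force: [-5.4, 0.5, -1.6]
eef_pos: [0.5292, 0.0943, 0.1274]
tool_rot: [0.0, 1.0, 0.022, -0.0]
contact_force: [-6.2, -0.8, 0.4]
```

```bash
for i in 1 2 3; do python3 -m jog '[[0,0,0.05,0],[0,0,0.1,0],[0,0,0.1,0],[0,0,0.1,0],[0,0,0.1,0]]' | grep -E 'eef|contact|tool'; done
```

```text
eef_pos: [0.5292, 0.0943, 0.1266]
tool_rot: [0.0, 1.0, 0.022, -0.0]
contact_force: [-7.0, -0.9, 3.3]
eef_pos: [0.5292, 0.0943, 0.1258]
tool_rot: [0.0, 1.0, 0.022, -0.0]
contact_force: [-6.7, -0.3, 4.6]
eef_pos: [0.5292, 0.0943, 0.1249]
tool_rot: [0.0, 1.0, 0.022, -0.0]
contact_force: [-8.0, -1.1, 5.9]
```

```bash
for i in 1 2; do python3 -m jog '[[0,0,0.05,0],[0,0,0.1,0],[0,0,0.1,0],[0,0,0.1,0],[0,0,0.1,0]]' | grep -E 'eef|contact|tool'; done
```

```text
eef_pos: [0.5292, 0.0943, 0.1241]
tool_rot: [0.0, 1.0, 0.022, -0.0]
contact_force: [-8.6, -1.4, 7.8]
eef_pos: [0.5293, 0.0944, 0.123]
tool_rot: [0.0, 1.0, 0.022, -0.0]
contact_force: [-9.4, 0.2, 7.8]
```

```bash
python3 - <<'E'
from h import *
for c in("wrist","scene","top"):
    P=pts(cam(c))
    q=P[(P[...,0]>.556)&(P[...,0]<.568)&(P[...,1]>.05)&(P[...,1]<.145)&(P[...,2]>.17)&(P[...,2]<.197)]
    print(c,len(q),np.percentile(q[:,2],[50,80,90,95,99]) if len(q) else 0)
    g=P[(P[...,0]>.5)&(P[...,0]<.513)&(abs(P[...,1]-.094)<.008)&(P[...,2]>.14)&(P[...,2]<.175)]
    print(" grip top",len(g),np.percentile(g[:,2],[50,90]) if len(g) else 0)
    f=P[(P[...,0]>.475)&(P[...,0]<.525)&(P[...,1]>.05)&(P[...,1]<.14)&(P[...,2]>.06)&(P[...,2]<.1)]
    print(" floor",len(f),np.percentile(f[:,2],[10,50,90]) if len(f) else 0)
E
python3 -m jog '[[0,0,0.05,0],[0,0,0.1,0],[0,0,0.1,0],[0,0,0.1,0],[0,0,0.1,0]]' | grep -E 'eef|contact|tool'
```

```text
wrist 271 [0.17569    0.17820647 0.17853886 0.17877999 0.17916438]
 grip top 76 [0.1565504  0.15716406]
 floor 1972 [0.07566089 0.07668998 0.08757872]
scene 63 [0.17706143 0.18095586 0.18261919 0.18365556 0.18434704]
 grip top 59 [0.15009584 0.1563114 ]
 floor 481 [0.07489692 0.08034709 0.09094625]
top 0 0
 grip top 0 0
 floor 0 0
eef_pos: [0.5292, 0.0944, 0.1226]
tool_rot: [0.0, 1.0, 0.022, -0.0]
contact_force: [-10.5, -1.8, 11.9]
```

The camera shows no slip in the grip (floor at 76.7 mm), and the force has just jumped, so the crown has met the stud. One more small pull, then hold.

```bash
python3 -m jog '[[0,0,0.03,0],[0,0,0.03,0],[0,0,0.03,0],[0,0,0.03,0],[0,0,0.03,0],[0,0,0.03,0]]' | grep -E 'eef|contact|tool'
```

```text
eef_pos: [0.5292, 0.0944, 0.1226]
tool_rot: [0.0, 1.0, 0.022, -0.0]
contact_force: [-12.4, -2.3, 15.2]
```

Firm stop: the TCP no longer moves, and the pull rose from 7.8 to 15.2 N. I'll unload and release.

```bash
python3 -m jog '[[-0.05,0,-0.03,0],[-0.1,0,-0.06,0],[-0.1,0,-0.09,0],[-0.1,0,-0.09,0],[-0.1,0,-0.09,0],[-0.1,0,-0.09,0]]' - 70| grep -E 'eef|contact|tool'; python3 -m jog '[[0,0,0,0],[0,0,0,0],[0,0,0,0],[0,0,0,0]]' - 20| grep -E 'eef|contact|tool|grasp'
```

```text
eef_pos: [0.5292, 0.0944, 0.1226]
tool_rot: [-0.0, 1.0, 0.022, 0.001]
contact_force: [-5.2, -0.3, 7.1]
eef_pos: [0.5292, 0.0944, 0.1226]
tool_rot: [-0.0, 1.0, 0.022, 0.001]
contact_force: [-4.9, -1.1, 6.8]
grasp_force: 69.9
```

```bash
python3 -m jog '[[-0.05,0,-0.05,0],[-0.05,0,-0.09,0],[-0.05,0,-0.09,0],[-0.05,0,-0.09,0]]' | grep -E 'eef|contact|tool'; python3 -m jog '[[0,0,0,0],[0,0,0,0],[0,0,0,0],[0,0,0,0],[0,0,0,0],[0,0,0,0],[0,0,0,0],[0,0,0,0],[0,0,0,0],[0,0,0,0]]' -1 20; 
```

```text
eef_pos: [0.5292, 0.0944, 0.1229]
tool_rot: [-0.0, 1.0, 0.022, 0.001]
contact_force: [3.7, 1.1, -3.9]
t: 17.9
eef_pos: [0.528, 0.0942, 0.1228]
tool_rot: [0.0, 1.0, 0.022, 0.0]
contact_force: [-1.0, -0.0, -0.1]
gripper_width: 0.999
grasp_force: 0.0
```

```bash
python3 -m jog '[[0,0,-1,0],[0,0,-3,0],[0,0,-5,0],[0,0,-8,0],[0,0,-11,0],[-3,0,-13,0],[-6,0,-14,0],[-10,0,-14,0],[-10,0,-14,0],[-10,0,-14,0],[-10,0,-14,0],[-10,0,-14,0],[-10,0,-14,0]]'
python3 - <<'E'
from h import *
a=cam("scene");cv2.imwrite("pics/s9.png",cv2.resize(a["pixels"][130:300,110:337],(800,600),interpolation=3)[...,::-1])
E
```

```text
t: 18.98
eef_pos: [0.429, 0.09, 0.2629]
tool_rot: [-0.0, 1.0, 0.022, 0.0]
contact_force: [-0.9, 0.5, -0.6]
gripper_width: 1.0
grasp_force: 0.0
```

View pics/s9.png

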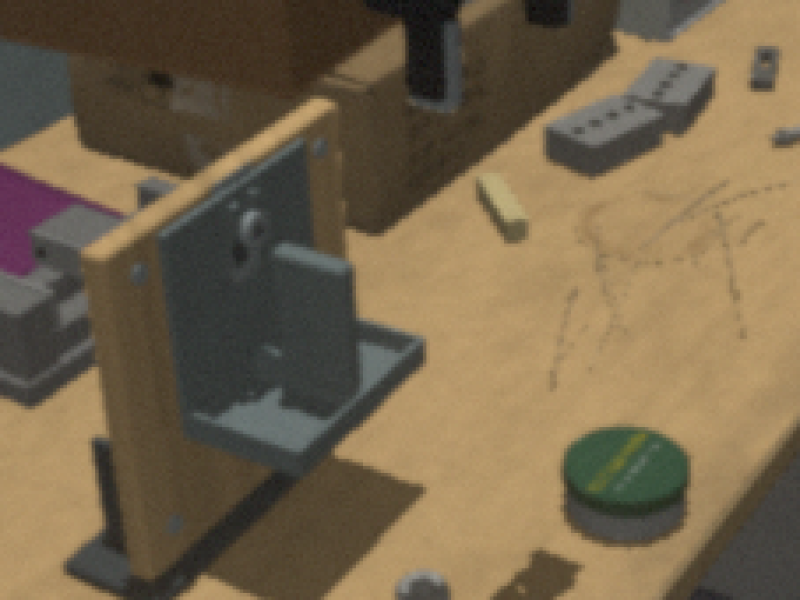

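The tray hangs flat and level. The stud head is at crop (252,228), up at the slot's top end above the entry hole at (240,262). The bystanders haven't moved, so I'm handing in.

```bash
python3 -c "
from station import bot
print(bot.hand_in())"
```

```text
the job is handed in; nothing more can be done
None
```

The tray is hanging level on the stud, pulled down to a firm stop and let go, with the bystanders where they were; I handed the job in at about 19 s, but no verdict came back, and I judged the lock from force and the camera because the stud's travel can't be read.

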